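# Pack the spice cartons and snap the jar's lid home

## Task

Collect both little sealed spice cartons from the carton sealer's catch tray into the open round glass jar, then put the orange snap lid on the jar's neck and press it straight down until it clicks and sits fully home. Do not stop at the click or let go: finish with the hand still on the lid, bearing down on it with a steady push. Leave the mug, the canister and the colander where they stand.

Things in the scene. Friction and masses are not known exactly. Their poses are not given: they have to be found in the camera images.
- sealer: White countertop carton sealer, fixed. Origin: underside of the centre of its dark open catch tray, on the counter. Tray 220 mm (x) by 170 mm (y), floor 4 mm and wall tops 20 mm above the counter, walls 4 mm. The machine (240 mm along x, 200 mm along y, 200 mm high, a reel on top to 271 mm) begins 135 mm from the origin along +y; a steel chute slopes down from it to the tray's +y edge.
- carton_a: Small red sealed carton with a white band, a rigid box 42 mm (x) by 26 mm (y) by 24 mm high, 30 g, lying flat in the catch tray. Origin: centre of its underside; x along its long side, z up. Grip it across its 26 mm side from above.
- carton_a_mid (a point): Middle of the red carton, 12 mm above its underside.
- carton_b: Small yellow sealed carton with a white band, same size and weight as the red one, lying flat about 100 mm from it in the same tray. Origin: centre of its underside; x along its long side, z up.
- carton_b_mid (a point): Middle of the yellow carton, 12 mm above its underside.
- jar: Open round glass jar, empty, fixed; it and the lid may swap sides. Origin: centre of its underside on the counter, z up. 104 mm in diameter up to 56 mm, then a shoulder in to a neck 77 mm in diameter from 64 to 83 mm, tapering to 71 mm at the rim, 90 mm high. Floor 6 mm high. Four sprung slippery 12 mm steel catch balls stand 6 mm out of the neck, centres 81 mm high.
- jar_rim (a point): Centre of the jar's mouth, at rim height (90 mm above the jar's origin). The mouth is 61 mm wide inside (it is the gasket's top); the cartons may be dropped in from just above it.
- gasket: Flat black rubber ring, fixed on top of the jar's rim, 71 mm outside and 61 mm inside diameter, 2 mm thick; origin: centre of its underside, 88 mm above the jar's. The lid's top lands on it when fully home, and it takes the push.
- lid: Orange round snap lid, loose, 90 g, 97 mm in diameter, knob up on the counter. Origin: centre of the skirt's lower edge, z up. Skirt 18 mm deep with an inward lip of 84 mm bore along its lower edge; flat top 22 mm above the origin. Put on the neck it first rests on the catch balls, origin about 86 mm above the jar's; fully home its origin is 72 mm above the jar's.
- lid_knob (a point): Point on the axis of the lid's black round knob (26 mm in diameter, 22 to 52 mm above the lid's origin), 43 mm above the lid's origin: a good height to grip. A straight push of about 8 to 15 N forces the lip over the catch balls; the force then drops as the lid clicks in and lands on the rim, where it bears a further push rigidly.
- mug: Black ceramic mug with a handle, 80 mm in diameter, 90 mm high, loose; to be left alone. Origin: centre of its underside.
- canister: Stainless steel canister with a hinged lid (shut), 98 mm in diameter, 138 mm high, loose; to be left alone. Origin: centre of its underside.
- colander: Lime green plastic colander, 172 mm in diameter (222 mm over its two side lugs), 85 mm high, loose; to be left alone. Origin: centre of its underside.

How it is judged:
On the way, in this order (a step that is already met when the one before it is completed fails the run):
1. both cartons lie inside the jar (horizontal distance between each of carton_a_mid, carton_b_mid and jar below 0.046 m and z of carton_a_mid in the frame of jar between 0.006 and 0.078 m and z of carton_b_mid in the frame of jar between 0.006 and 0.078 m), for 0.2 s.
2. the lid has clicked over the catch balls and sits home on the jar (all of step 1 and z of lid in the frame of jar between 0.069 and 0.0745 m and horizontal distance between lid and jar below 0.005 m and angle between lid's own z axis and vertical below 0.06 rad), for 0.1 s.
At the end, for the whole second after the job is handed in: Both cartons are inside the jar; the lid is snapped fully home (origin 69 to 74.5 mm above the jar's, within 5 mm of its axis, tilted under 0.06 rad); and the fingers are still on the lid, pressing it onto the jar's gasket with more than 4 N, through the last second (all of step 2 and contact force between lid and gasket above 4 N and contact force between the fingers and lid above 1 N); the arm keeps its last pose, push and grip.
It fails at once if the mug is shifted by more than 20 mm (distance of mug from where it was at the start of the episode above 0.02 m).
It fails at once if the canister is shifted by more than 20 mm (distance of canister from where it was at the start of the episode above 0.02 m).
It fails at once if the colander is shifted by more than 20 mm (distance of colander from where it was at the start of the episode above 0.02 m).
It also fails if it takes over 72 s, if anything falls off the work surface, if the arm or the gripper's body presses on something with over 40 N, if the wrist force passes 120 N, or if a joint passes its speed limit or range.

## Robot

A 7-joint arm with a two-finger parallel gripper is mounted at the origin on the work surface. World frame = base frame: x ahead of the robot, y to its left, z up, the work surface at z = 0. Lengths are in m, angles in rad, forces in N, time in s.
With the tool pointing down it reaches from about 0.4 to 0.875 m from the base axis. Payload 19.3 kg.
Tool frame: the origin (TCP) lies midway between the tips of the shut fingers; the grasp point (between the pads) lies 19 mm behind it; z points along the fingers, y is the line along which they close (so a half turn about z gives the same grasp; the last joint's range is limited). The gripper opens to 85 mm and grips with 20 to 120 N. Pads are 22 mm wide; open, the fingers measure 114 mm over their backs; the gripper's body (76 mm by 85 mm) begins 54 mm behind the grasp point. The pads swing forward as they close: fully open they stand 13 mm farther back than shut.
Start: joints at [-0.07, 0.521, -0.036, 1.599, 0.021, 1.021, -0.113], TCP at [0.625, -0, 0.231] pointing down, gripper open.
Joint ranges: [-2.91, 2.91], [-0.3, 2.13], [-1.5, 1.42], [0.17, 2.43], [-1.26, 4.41], [0.16, 1.93], [-2.52, 2.52]. Speed limits (rad/s): [1.89, 1.89, 2.39, 2.39, 3.01, 3.01, 3.01].

## Interface

Orientations are given as [roll, pitch, yaw] about the fixed x, y, z axes, in that order (R = Rz(yaw) Ry(pitch) Rx(roll)).
In Python, from workcell import bot gives the robot as it stands.
- The arm moves only by the tool move_arm, never from a script. Its argument "series" is a list of rows, each a list of 3 entries, a list of its own where there are three numbers: the shift along the tool's x, y, z in cm, then the turn, a rotation vector about the tool's x, y, z in rad, then the opening in per cent of the stroke, from 0 (shut) to 100 (fully open). A call has 1 to 20 rows; each row is the pose to reach, as a shift and turn from the pose commanded when the call began, along the tool's axes at that moment; what a row does not reach only later rows make up. A row lasts 1/12 s, in which the tool goes at most 41.7 mm and 7.16 degrees, less where a joint would pass 70% of its speed; a pose out of reach is approached as far as the arm can. A call with a gripper value outside its range is refused whole. The fingers move at their own pace and stop on an object; "squeeze" is the grip in N (left out, the last holds). Time passes only in rows, so rows that repeat a pose let the fingers close. It gives the time, the measured TCP pose, the force, the opening and the grip force at its end, in the units of the state.
- bot.observe(): the state, without advancing time (a new reading comes with each control period).
- bot.grab_frame(name): name is "scene" or "side" or "wrist"; returns (picture, depth): 480x640x3 uint8, red, green, blue; 480x640 float32, m along the optical axis (not along the pixel's ray), 0 where there is no reading.
- bot.camera_params(name): a dict with "fovy" (degrees; the focal length in pixels is half the picture's height over the tangent of half this angle, whatever the lens; pixels are square), "cx", "cy" (the principal point, pixels), "dist_coeffs" ([k1, k2, p1, p2, k3] as OpenCV has them; the pictures are not rectified), "R" (3x3) and "t" (3): a world point X has camera coordinates R X + t; the wrist camera has in their place "tool_from_camera" (4x4, takes a point from camera to tool coordinates, whose origin is the TCP and whose axes are the flange's). Camera axes: x right, y down, z forward; pixel columns grow to the right and rows downward; lengths in m; the calibration is good to about 2 mm. A picture is of the moment at which its call begins: read the wrist's pose just before it. camera_params takes no time and is no camera call.
- bot.job_done(): hands the job in; it is judged then, once.
Trained networks look in the newest picture that a camera, given by its name, has taken for a name from the list of things; names that differ only in an ending like _2 or _b are one class to them, and where a whole thing is asked for, a point or a joint stands for the part that bears it (a point fixed in the world has none). Each returns a list of dicts, best first, with "conf" (0 to 1); they miss things now and then, are a little off and sometimes report something else, mostly with a low value. They report only what shows in the picture. A call takes as long as a camera call.
- bot.find_in(camera, thing): "bbox" ([left, top, right, bottom] in pixels, round what is visible of it).
- bot.trace(camera, thing): "mask" (480x640 bool, what is visible of it) and "bbox" ([left, top, right, bottom] in pixels, round what is visible of it).
The state is a dict: "clock": time; "qpos": joint angles; "qd": joint speeds; "joint_efforts": joint torques, N m; "position": TCP position; "tool_rot": TCP orientation; "force": force on the tool from outside, world axes, zero at the start; "moment": the same for the moment, N m; "grip_width": finger opening in m; "finger_force": force on a finger pad.
Only numpy, scipy, OpenCV 4.12 (cv2) and the standard library are available. Lean on these libraries where they do the work, as an engineer would, in place of code of your own. Each camera call takes 0.05 s, during which the arm holds its last target. There are 200 camera calls.

## Working session

There is one attempt and no reset: what is moved stays moved. The work goes in short steps, Python scripts to look and compute and a tool call to move; the robot and the scene stay as the last step left them, time stands still between calls to the robot, and variables do not carry over. Pictures are saved under pics/ and viewed, at most 10 in all, crops included, and the job is handed in when it is done.

Besides the shell and the picture viewer there is one more tool, called after ">>>" as name([rows], argument=value, ...), one row to a line, values as JSON. move_arm: Moves the arm, as the interface text tells. Its arguments: {"type":"object","properties":{"series":{"type":"array"},"squeeze":{"type":"number"}},"required":["series"]}

```bash
mkdir -p pics; cat > h.py <<'E'
import numpy as np, cv2
from scipy.spatial.transform import Rotation as Ro
from workcell import bot
def tool():
    s=bot.observe(); T=np.eye(4); r=np.array(s["tool_rot"],float)
    T[:3,:3]=Ro.from_euler('xyz',r).as_matrix() if r.shape==(3,) else r
    T[:3,3]=s["position"]; return T
def cloud(cam,mask,depth,T=None):
    p=bot.camera_params(cam); f=240/np.tan(np.radians(p["fovy"])/2)
    K=np.array([[f,0,p["cx"]],[0,f,p["cy"]],[0,0,1.]])
    v,u=np.nonzero(mask&(depth>0)); d=depth[v,u]
    n=cv2.undistortPoints(np.stack([u,v],1).astype(np.float64)[:,None],K,np.array(p["dist_coeffs"],float))[:,0]
    X=np.c_[n*d[:,None],d]
    if cam=="wrist":
        M=T@np.array(p["tool_from_camera"]); return X@M[:3,:3].T+M[:3,3]
    return (X-np.array(p["t"]))@np.array(p["R"])
E
python3 - <<'E'
from h import *
print(bot.observe())
ims=[]
for c in ["scene","side"]:
    im,d=bot.grab_frame(c); ims.append(cv2.resize(im,(400,300)))
    cv2.imwrite(f"pics/{c}0.png",im[:,:,::-1])
    for t in ["carton_a","carton_b","jar","lid","lid_knob","mug","canister","colander","sealer"]:
        for r in bot.trace(c,t)[:2]:
            X=cloud(c,r["mask"],d)
            if len(X): print(c,t,round(r["conf"],2),np.round(r["bbox"]),len(X),np.round(np.median(X,0),3),np.round(np.percentile(X,2,0),3),np.round(np.percentile(X,98,0),3))
E
```

```text
{'clock': 0.0, 'qpos': array([-0.07020634,  0.52206035, -0.0363399 ,  1.59998587,  0.02118771,
        1.02107383, -0.11277939]), 'qd': array([-5.97956807e-04,  1.30850485e-03,  1.12003960e-03,  1.23088605e-03,
        1.11001169e-03,  5.81532949e-05,  9.38169491e-04]), 'joint_efforts': array([-4.24098413e-03, -9.27110124e+01,  1.97758444e+00, -3.69928443e+01,
        1.76317629e-02,  8.19846697e-03, -6.58496788e-05]), 'position': array([ 6.24675031e-01, -2.09251471e-05,  2.30704628e-01]), 'tool_rot': array([-3.14045141e+00,  6.34247029e-05,  1.57081734e+00]), 'force': array([-0.07808336,  0.02200516, -0.06923165]), 'moment': array([ 0.01984941, -0.03287251,  0.00044662]), 'finger_force': 0.0, 'grip_width': 0.08574696933250595}
scene carton_a 0.84 [323. 178. 339. 195.] 217 [0.487 0.249 0.024] [0.471 0.237 0.006] [0.504 0.268 0.031]
scene carton_a 0.7 [290.  50. 449. 232.] 14227 [0.54  0.398 0.098] [0.41  0.173 0.003] [0.632 0.567 0.259]
scene carton_b 0.84 [323. 178. 339. 195.] 217 [0.487 0.249 0.024] [0.471 0.237 0.006] [0.504 0.268 0.031]
scene carton_b 0.7 [290.  50. 449. 232.] 14
[... 1004 characters left out ...]
.461 0.244 0.005] [0.502 0.279 0.03 ]
side jar 0.67 [331. 208. 387. 267.] 2489 [ 0.572 -0.029  0.058] [ 0.525 -0.102  0.005] [ 0.618 -0.003  0.091]
side lid 0.72 [389. 168. 430. 202.] 1114 [ 0.526 -0.255  0.022] [ 0.486 -0.306  0.004] [ 0.572 -0.221  0.052]
side lid_knob 0.72 [391. 170. 430. 206.] 1199 [ 0.526 -0.256  0.021] [ 0.485 -0.312  0.   ] [ 0.572 -0.221  0.052]
side mug 0.81 [178. 276. 235. 338.] 2603 [0.775 0.215 0.053] [0.729 0.174 0.002] [0.807 0.278 0.091]
side canister 0.78 [296. 127. 342. 192.] 1313 [ 0.723 -0.178  0.058] [ 0.696 -0.219  0.005] [ 0.778 -0.169  0.138]
side colander 0.84 [223. 175. 311. 261.] 5499 [ 0.77  -0.023  0.048] [ 0.679 -0.099  0.001] [0.837 0.108 0.086]
```

View pics/scene0.png

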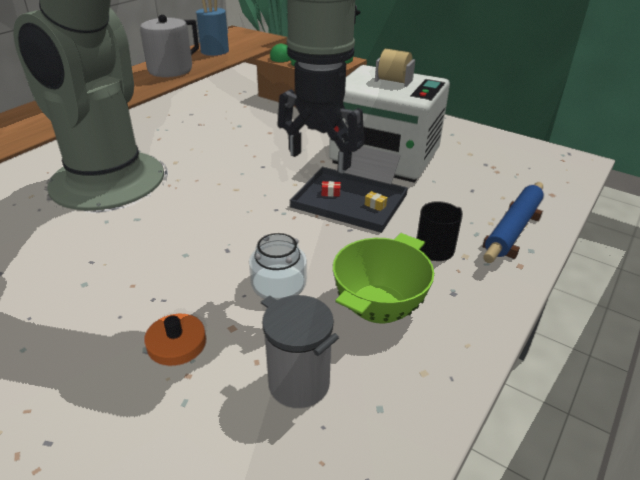

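The scene view shows the red carton at (331,189), the yellow one at (376,201), the jar at (278,265) and the lid at (175,338). I'll move over the tray and look from near.

>>> move_arm([
  [[4,-1.5,0],[0,0,0],100],
  [[8,-3,0],[0,0,0],100],
  [[12,-4.5,0],[0,0,0],100],
  [[16,-6,0],[0,0,0],100],
  [[20,-7.5,0],[0,0,0],100],
  [[23,-9,0],[0,0,0],100],
  [[23,-9,0],[0,0,0],100],
  [[23,-9,0],[0,0,0],100],
])

```text
clock: 1.67
position: [0.534, 0.2322, 0.2314]
tool_rot: [-3.141, -0.001, 1.575]
force: [0.2, -1.4, 0.5]
grip_width: 0.0853
finger_force: 0.0
```

```bash
python3 - <<'E'
from h import *
T=tool(); im,d=bot.grab_frame("wrist"); cv2.imwrite("pics/w1.png",im[:,:,::-1])
np.savez("w1.npz",im=im,d=d,T=T)
print(np.round(bot.camera_params("wrist")["tool_from_camera"],3), T[:3,3])
for t in ["carton_a"]:
    for r in bot.trace("wrist",t)[:3]:
        X=cloud("wrist",r["mask"],d,T); top=X[X[:,2]>np.percentile(X[:,2],90)-.004]
        (c,s,a)=cv2.minAreaRect((top[:,:2]*1000).astype(np.float32))
        col=np.median(im[r["mask"]],0)
        print(t,round(r["conf"],2),np.round(r["bbox"]),np.round(np.median(top,0),3),np.round(c,1),np.round(s,1),round(a,1),col)
E
```

```text
[[-0.    -0.953 -0.304  0.077]
 [ 1.    -0.001  0.     0.   ]
 [-0.    -0.304  0.953 -0.143]
 [ 0.     0.     0.     1.   ]] [0.53397131 0.23223049 0.23136164]
carton_a 0.93 [366. 142. 416. 174.] [0.593 0.273 0.028] [593.2 272.8] [26.6 41.8] 88.4 [215. 185.  84.]
carton_a 0.75 [243. 150. 301. 196.] [0.484 0.258 0.028] [483.2 257.7] [42.6 26.6] 30.8 [204.  62.  61.]
```

View pics/w1.png

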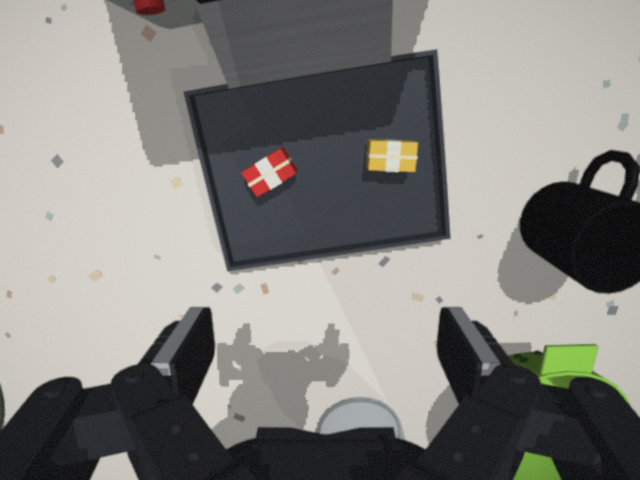

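>>> move_arm([
  [[2.8,-5.2,3],[0,0,0.12],65],
  [[2.8,-5.2,6],[0,0,0.24],65],
  [[2.8,-5.2,9],[0,0,0.36],65],
  [[2.8,-5.2,12],[0,0,0.48],65],
  [[2.8,-5.2,14],[0,0,0.6],65],
  [[2.8,-5.2,16],[0,0,0.72],65],
  [[2.8,-5.2,17],[0,0,0.84],65],
  [[2.8,-5.2,17],[0,0,0.96],65],
  [[2.8,-5.2,17],[0,0,1.03],65],
  [[2.8,-5.2,17],[0,0,1.03],65],
  [[2.8,-5.2,17],[0,0,1.03],65],
  [[2.8,-5.2,17],[0,0,1.03],65],
  [[2.8,-5.2,17],[0,0,1.03],65],
])

```text
clock: 2.85
position: [0.4833, 0.2576, 0.0615]
tool_rot: [-3.142, -0.0, 0.542]
force: [0.8, -0.3, 0.2]
grip_width: 0.0559
finger_force: 0.0
```

```bash
cat >> h.py <<'E'
from scipy.optimize import least_squares
def circ(P):
    f=lambda q:np.hypot(P[:,0]-q[0],P[:,1]-q[1])-q[2]
    return least_squares(f,[*P.mean(0)[:2],.034],loss='soft_l1',f_scale=.002).x
E
python3 - <<'E'
from h import *
print(bot.observe()["qpos"])
for c in ["scene","side"]:
    im,d=bot.grab_frame(c)
    r=bot.trace(c,"jar")[0]; X=cloud(c,r["mask"],d); P=X[(X[:,2]>.084)]
    print(c,"rim",len(P),circ(P),P.min(0),P.max(0))
    B=X[(X[:,2]>.015)&(X[:,2]<.05)]; print(" body",len(B),circ(B))
    r=bot.trace(c,"lid")[0]; X=cloud(c,r["mask"],d); P=X[(X[:,2]>.049)]
    print(" knob",len(P),circ(P)); P=X[(X[:,2]<.017)&(X[:,2]>.004)]; print(" skirt",circ(P))
E
```

```text
[-0.70568168  0.6526681   0.14983831  1.9353361  -0.17013217  0.56524059
 -1.47104102]
scene rim 497 [ 0.57672336 -0.05784168  0.03441128] [ 0.54019607 -0.20379517  0.08402295] [ 0.70819961 -0.01756464  0.13887779]
 body 1003 [ 0.57660046 -0.05817206  0.0499952 ]
 knob 166 [ 0.53249369 -0.27201159  0.00940595]
 skirt [ 0.53079435 -0.27089188  0.04829345]Traceback (most recent call last):
  File "<stdin>", line 5, in <module>
IndexError: list index out of range
```

>>> move_arm([
  [[0,0,2],[0,0,0],65],
  [[0,0,4],[0,0,0],65],
  [[0,0,5.2],[0,0,0],65],
  [[0,0,5.2],[0,0,0],65],
  [[0,0,5.2],[0,0,0],10],
  [[0,0,5.2],[0,0,0],10],
  [[0,0,5.2],[0,0,0],10],
  [[0,0,5.2],[0,0,0],10],
  [[0,0,5.2],[0,0,0],10],
  [[0,0,5.2],[0,0,0],10],
  [[0,0,3],[0,0,0],10],
  [[0,0,0],[0,0,0],10],
  [[0,0,-4],[0,0,0],10],
  [[0,0,-8],[0,0,0],10],
  [[0,0,-12],[0,0,0],10],
  [[0,0,-12],[0,0,0],10],
], squeeze=40)

```text
clock: 4.43
position: [0.4857, 0.2593, 0.1888]
tool_rot: [-3.141, -0.01, 0.54]
force: [1.4, 0.4, 0.4]
grip_width: 0.0252
finger_force: 39.4
```

>>> move_arm([
  [[-1,4,-12],[0,0,0],10],
  [[-2,8,-12],[0,0,0],10],
  [[-3,12,-12],[0,0,0],10],
  [[-4.2,16,-12],[0,0,0],10],
  [[-5.2,20,-12],[0,0,0],10],
  [[-6.2,24,-12],[0,0,0],10],
  [[-7.2,28,-12],[0,0,0],10],
  [[-8.2,31.9,-12],[0,0,0],10],
  [[-8.2,31.9,-12],[0,0,0],10],
  [[-8.2,31.9,-12],[0,0,0],10],
  [[-8.2,31.9,-12],[0,0,0],10],
  [[-8.2,31.9,-12],[0,0,0],10],
])

```text
clock: 5.43
position: [0.5768, -0.0579, 0.3015]
tool_rot: [-3.141, -0.0, 0.54]
force: [0.8, 0.8, -0.3]
grip_width: 0.025
finger_force: 39.6
```

```bash
python3 - <<'E'
from h import *
print(bot.observe()["qpos"])
T=tool(); im,d=bot.grab_frame("wrist"); cv2.imwrite("pics/w2.png",im[:,:,::-1])
np.savez("w2.npz",im=im,d=d,T=T); print(T[:3,3])
for n in ["jar","gasket"]:
  for r in bot.trace("wrist",n)[:1]:
    X=cloud("wrist",r["mask"],d,T); P=X[(X[:,2]>.086)&(X[:,2]<.096)]
    print(n,r["conf"],r["bbox"],len(P),circ(P),P[:,:2].min(0),P[:,:2].max(0))
E
```

```text
[-0.24763154  0.39825844  0.34202383  1.65043971 -0.14552756  1.11780281
 -0.89752214]
[ 0.57677704 -0.05791927  0.30150571]
jar 0.79 [270.2, 139.2, 375.2, 243.3] 1626 [ 0.57601672 -0.05634079  0.03389612] [ 0.53634173 -0.09574405] [ 0.61664542 -0.01593847]
gasket 0.63 [287.5, 164.1, 360.5, 235.4] 1183 [ 0.57561048 -0.05656943  0.03299979] [ 0.5388792  -0.09337631] [ 0.61078304 -0.02111151]
```

View pics/w2.png

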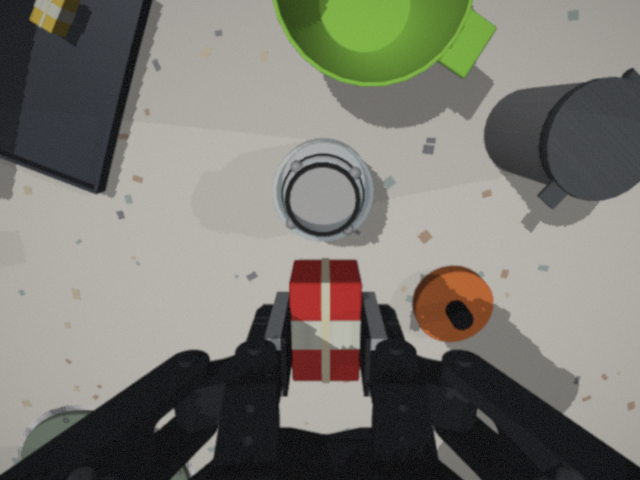

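>>> move_arm([
  [[0,-0.15,4],[0,0,0],10],
  [[0,-0.15,8],[0,0,0],10],
  [[0,-0.15,12],[0,0,0],10],
  [[0,-0.15,16],[0,0,0],10],
  [[0,-0.15,19],[0,0,0],10],
  [[0,-0.15,20.1],[0,0,0],10],
  [[0,-0.15,20.1],[0,0,0],10],
  [[0,-0.15,20.1],[0,0,0],10],
  [[0,-0.15,20.1],[0,0,0],65],
  [[0,-0.15,20.1],[0,0,0],65],
  [[0,-0.15,20.1],[0,0,0],65],
  [[0,-0.15,20.1],[0,0,0],65],
  [[0,-0.15,18],[0,0,0],65],
  [[0,-0.15,14],[0,0,0],65],
  [[0,-0.15,10],[0,0,0],65],
  [[0,-0.15,10],[0,0,0],65],
  [[0,-0.15,10],[0,0,0],65],
])

```text
clock: 7.0
position: [0.5773, -0.0564, 0.2039]
tool_rot: [3.14, -0.004, 0.541]
force: [0.3, -0.1, -0.0]
grip_width: 0.0554
finger_force: 0.0
```

```bash
python3 - <<'E'
from h import *
T=tool(); im,d=bot.grab_frame("wrist"); cv2.imwrite("pics/w3.png",im[:,:,::-1])
for r in bot.trace("wrist","carton_a")[:3]:
    X=cloud("wrist",r["mask"],d,T); print(r["conf"],r["bbox"],np.median(X,0),np.percentile(X,95,0),np.median(im[r["mask"]],0))
print(T[:3,3])
E
```

```text
0.8 [312.6, 192.1, 345.9, 236.2] [ 0.57869477 -0.05977346  0.03047563] [ 0.59287544 -0.04448847  0.03169362] [114.  72.  69.]
[ 0.5772889  -0.0564456   0.20390815]
```

View pics/w3.png

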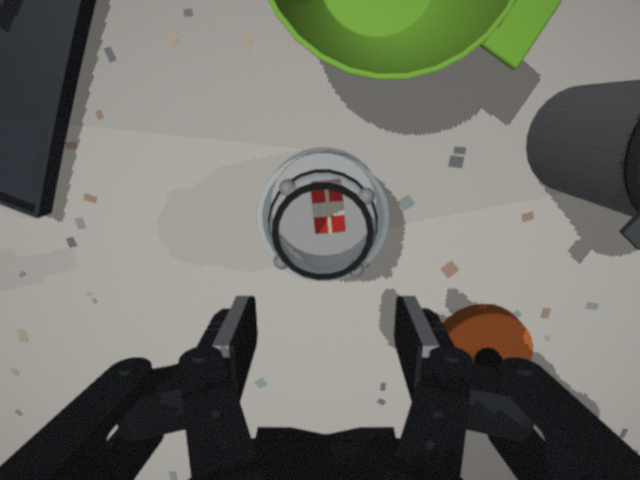

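Red carton lies in the jar at (328,208). Next, the yellow one.

>>> move_arm([
  [[2.3,-3.4,0],[0,0,0.1],65],
  [[4.6,-6.8,0],[0,0,0.2],65],
  [[6.9,-10.2,0],[0,0,0.3],65],
  [[9.2,-13.6,0],[0,0,0.4],65],
  [[11.5,-17,2],[0,0,0.5],65],
  [[13.8,-20.4,4],[0,0,0.57],65],
  [[16.1,-23.8,6],[0,0,0.57],65],
  [[18.4,-27.3,8],[0,0,0.57],65],
  [[18.4,-27.3,11],[0,0,0.57],65],
  [[18.4,-27.3,14],[0,0,0.57],65],
  [[18.4,-27.3,14],[0,0,0.57],65],
  [[18.4,-27.3,14],[0,0,0.57],65],
  [[18.4,-27.3,14],[0,0,0.57],65],
])

```text
clock: 8.18
position: [0.5942, 0.2713, 0.0626]
tool_rot: [3.141, -0.001, -0.031]
force: [-0.4, -0.5, 1.0]
grip_width: 0.0557
finger_force: 0.0
```

```bash
python3 - <<'E'
from h import *
T=tool(); im,d=bot.grab_frame("wrist"); print(T[:3,3],bot.observe()["qpos"])
for r in bot.trace("wrist","carton_b")[:2]:
    X=cloud("wrist",r["mask"],d,T);top=X[X[:,2]>np.percentile(X[:,2],90)-.004]
    print(r["conf"],r["bbox"],np.median(top,0),cv2.minAreaRect((top[:,:2]*1000).astype(np.float32)),np.median(im[r["mask"]],0))
E
```

```text
[0.59419096 0.27125832 0.06258304] [-0.74911859  0.80496845  0.36345129  1.65138835 -0.38285951  0.75439573
 -1.80792145]
0.73 [294.6, 228.1, 349.0, 318.1] [0.59496804 0.27284916 0.02846963] ((593.2443237304688, 272.79730224609375), (26.39319610595703, 43.05061340332031), 87.40071105957031) [187. 179. 102.]
```

Confirmed in place. Grip and lift to z ≈ 0.2.

>>> move_arm([
  [[0,0,2],[0,0,0],65],
  [[0,0,4],[0,0,0],65],
  [[0,0,5.3],[0,0,0],65],
  [[0,0,5.3],[0,0,0],65],
  [[0,0,5.3],[0,0,0],10],
  [[0,0,5.3],[0,0,0],10],
  [[0,0,5.3],[0,0,0],10],
  [[0,0,5.3],[0,0,0],10],
  [[0,0,5.3],[0,0,0],10],
  [[0,0,5.3],[0,0,0],10],
  [[0,0,3],[0,0,0],10],
  [[0,0,0],[0,0,0],10],
  [[0,0,-4],[0,0,0],10],
  [[0,0,-8],[0,0,0],10],
  [[0,0,-12],[0,0,0],10],
  [[0,0,-14],[0,0,0],10],
  [[0,0,-14],[0,0,0],10],
], squeeze=40)

```text
clock: 9.7
position: [0.5954, 0.273, 0.2076]
tool_rot: [-3.137, -0.007, -0.03]
force: [-0.2, -0.1, -0.4]
grip_width: 0.025
finger_force: 39.4
```

>>> move_arm([
  [[-0.1,4,0],[0,0,0],10],
  [[-0.2,8,0],[0,0,0],10],
  [[-0.3,12,0],[0,0,0],10],
  [[-0.4,16,0],[0,0,0],10],
  [[-0.5,20,0],[0,0,0],10],
  [[-0.6,24,0],[0,0,0],10],
  [[-0.7,28,0],[0,0,0],10],
  [[-0.8,31,0],[0,0,0],10],
  [[-0.8,33,0],[0,0,0],10],
  [[-0.8,33,0],[0,0,0],10],
  [[-0.8,33,0],[0,0,0],10],
  [[-0.8,33,0],[0,0,0],10],
])

```text
clock: 10.7
position: [0.5758, -0.0565, 0.2014]
tool_rot: [-3.141, -0.0, -0.029]
force: [-0.2, 0.2, -1.1]
grip_width: 0.0252
finger_force: 39.5
```

>>> move_arm([
  [[0,0,4],[0,0,0],10],
  [[0,0,8],[0,0,0],10],
  [[0,0,10.1],[0,0,0],10],
  [[0,0,10.1],[0,0,0],10],
  [[0,0,10.1],[0,0,0],10],
  [[0,0,10.1],[0,0,0],65],
  [[0,0,10.1],[0,0,0],65],
  [[0,0,10.1],[0,0,0],65],
  [[0,0,10.1],[0,0,0],65],
  [[0,0,8],[0,0,0],65],
  [[0,0,4],[0,0,0],65],
  [[0,0,0],[0,0,0],65],
  [[0,0,0],[0,0,0],65],
  [[0,0,0],[0,0,0],65],
])

```text
clock: 11.87
position: [0.5768, -0.0573, 0.2039]
tool_rot: [-3.141, -0.005, -0.029]
force: [0.1, 0.5, -1.5]
grip_width: 0.0554
finger_force: 0.0
```

```bash
python3 - <<'E'
from h import *
T=tool(); im,d=bot.grab_frame("wrist"); cv2.imwrite("pics/w4.png",im[:,:,::-1])
for n in ["carton_b","jar","gasket","lid","lid_knob"]:
  for r in bot.trace("wrist",n)[:2]:
    X=cloud("wrist",r["mask"],d,T); print(n,r["conf"],r["bbox"],np.median(X,0),np.percentile(X,95,0),np.median(im[r["mask"]],0))
    if n in("jar","gasket"): P=X[(X[:,2]>.086)&(X[:,2]<.096)]; print(circ(P))
    if n[:3]=="lid": P=X[(X[:,2]>.048)]; print("knob",len(P),circ(P)); P=X[abs(X[:,2]-.020)<.006]; print(circ(P), cv2.minEnclosingCircle(P[:,:2].astype(np.float32)))
E
```

```text
carton_b 0.71 [302.5, 193.8, 353.9, 222.3] [ 0.58151505 -0.0455959   0.0301903 ] [ 0.59126213 -0.03912557  0.0314921 ] [102.   36.5  33. ]
carton_b 0.59 [311.8, 192.7, 345.3, 244.3] [ 0.57814561 -0.06007617  0.05445186] [ 0.59611318 -0.04867274  0.05560239] [169. 145.  74.]
jar 0.88 [261.6, 145.1, 392.4, 287.3] [ 0.57744323 -0.05451393  0.06044664] [ 0.62206857 -0.01582968  0.0907397 ] [122. 125. 126.]
[ 0.57607236 -0.05650721  0.03376745]
gasket 0.87 [274.3, 182.8, 375.1, 280.1] [ 0.58110779 -0.0574114   0.09037346] [ 0.60855311 -0.02409006  0.09144913] [36. 36. 36.]
[ 0.57552333 -0.05649381  0.03294006]
lid 0.68 [497.6, 197.2, 610.4, 301.3] [ 0.53790809 -0.26122167  0.02230988] [ 0.57281319 -0.22585581  0.05190856] [114.  63.  33.]
knob 716 [ 0.53092944 -0.26945876  0.00925745]
[ 0.52984728 -0.27153782  0.03707113] ((0.5301675796508789, -0.27106186747550964), 0.04938827082514763)
lid_knob 0.58 [502.2, 197.8, 614.5, 300.4] [ 0.53791305 -0.26117889  0.02230449] [ 0.57275255 -0.2256709   0.05190625] [114.  63.  33.]
knob 716 [ 0.53092951 -0.26945877  0.00925745]
[ 0.52989189 -0.27148677  0.03703725] ((0.5304698348045349, -0.2706289291381836), 0.04910371080040932)
```

View pics/w4.png

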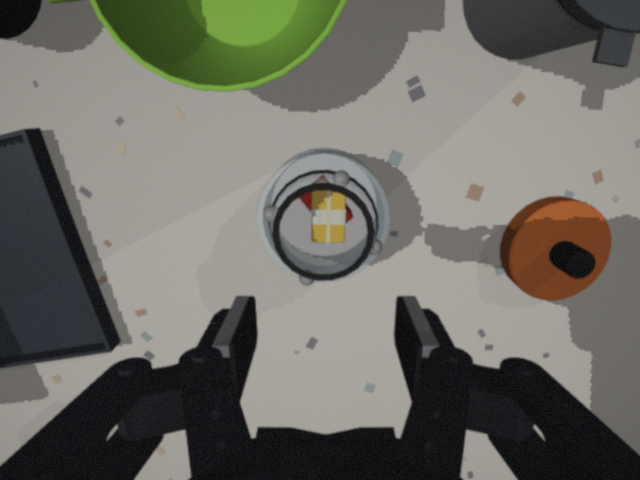

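Both cartons are in the jar (yellow on red, about (328,216)). Now to the lid.

>>> move_arm([
  [[-0.8,4,0],[0,0,0],65],
  [[-1.6,8,0],[0,0,0],65],
  [[-2.4,12,0],[0,0,0],65],
  [[-3.2,16,0],[0,0,0],65],
  [[-4,20,2],[0,0,0],65],
  [[-4,21.5,5],[0,0,0],65],
  [[-4,21.5,8],[0,0,0],65],
  [[-4,21.5,10],[0,0,0],65],
  [[-4,21.5,10],[0,0,0],65],
  [[-4,21.5,10],[0,0,0],65],
  [[-4,21.5,10],[0,0,0],65],
])

```text
clock: 13.08
position: [0.5299, -0.2713, 0.1023]
tool_rot: [3.141, -0.001, -0.029]
force: [0.1, 0.1, 0.2]
grip_width: 0.0555
finger_force: 0.0
```

```bash
python3 - <<'E'
from h import *
T=tool(); im,d=bot.grab_frame("wrist"); print(T[:3,3],bot.observe()["qpos"])
r=bot.trace("wrist","lid")[0]
X=cloud("wrist",r["mask"],d,T)
P=X[X[:,2]>.0495]; print("knob",len(P),np.percentile(X[:,2],99),circ(P),cv2.minEnclosingCircle(P[:,:2].astype(np.float32)))
P=X[abs(X[:,2]-.021)<.004]; print(cv2.minEnclosingCircle(P[:,:2].astype(np.float32)),P.min(0),P.max(0))
E
```

```text
[ 0.52988725 -0.2712686   0.10233694] [ 0.10018659  0.67886424  0.40276484  1.80072155 -0.37518379  0.73631617
 -0.89589554]Traceback (most recent call last):
  File "<stdin>", line 3, in <module>
IndexError: list index out of range
```

```bash
python3 - <<'E'
from h import *
T=tool(); im,d=bot.grab_frame("wrist")
X=cloud("wrist",np.ones(d.shape,bool),d,T)
c=im.astype(int)[(d>0)]
near=np.hypot(X[:,0]-.53,X[:,1]+.271)<.055
P=X[near&(X[:,2]>.0485)&(X[:,2]<.056)&(np.hypot(X[:,0]-.53,X[:,1]+.271)<.022)]; print("knob",len(P),np.median(P[:,2]),cv2.minEnclosingCircle(P[:,:2].astype(np.float32)),P.min(0),P.max(0))
P=X[near&(abs(X[:,2]-.021)<.004)]; print(len(P),cv2.minEnclosingCircle(P[:,:2].astype(np.float32)),np.percentile(P,.5,0),np.percentile(P,99.5,0))
E
```

```text
knob 1685 0.05224967248562731 ((0.5302219390869141, -0.27117687463760376), 0.013056416064500809) [ 0.51763492 -0.28372611  0.04858585] [ 0.54299446 -0.25829812  0.05449727]
16381 ((0.5298070311546326, -0.2710047662258148), 0.0488395057618618) [ 0.48447643 -0.31738635  0.01958911] [ 0.57714247 -0.22470305  0.02395866]
```

>>> move_arm([
  [[0,0,3],[0,0,0],65],
  [[0,0,6],[0,0,0],65],
  [[0,0,7.6],[0,0,0],65],
  [[0,0,7.6],[0,0,0],65],
  [[0,0,7.6],[0,0,0],65],
  [[0,0,7.6],[0,0,0],10],
  [[0,0,7.6],[0,0,0],10],
  [[0,0,7.6],[0,0,0],10],
  [[0,0,7.6],[0,0,0],10],
  [[0,0,7.6],[0,0,0],10],
  [[0,0,7.6],[0,0,0],10],
  [[0,0,7.6],[0,0,0],10],
], squeeze=100)

```text
clock: 14.23
position: [0.5303, -0.2714, 0.0272]
tool_rot: [3.141, -0.002, -0.029]
force: [-2.2, 2.4, 16.3]
grip_width: 0.0228
finger_force: 97.3
```

>>> move_arm([
  [[0,0,-1],[0,0,0],10],
  [[0,0,-3],[0,0,0],10],
  [[0,0,-6],[0,0,0],10],
  [[0,0,-10],[0,0,0],10],
  [[0,0,-14],[0,0,0],10],
  [[0.8,-4,-14],[0,0,0],10],
  [[1.6,-8,-14],[0,0,0],10],
  [[2.4,-12,-14],[0,0,0],10],
  [[3.2,-16,-14],[0,0,0],10],
  [[4,-20,-14],[0,0,0],10],
  [[4,-21.5,-14],[0,0,0],10],
  [[4,-21.5,-14],[0,0,0],10],
  [[4,-21.5,-14],[0,0,0],10],
  [[4,-21.5,-14],[0,0,0],10],
  [[4,-21.5,-14],[0,0,0],10],
])

```text
clock: 15.48
position: [0.5756, -0.0586, 0.1659]
tool_rot: [3.141, -0.001, -0.031]
force: [1.0, -0.4, 0.3]
grip_width: 0.0233
finger_force: 98.4
```

```bash
python3 - <<'E'
from h import *
T=tool(); im,d=bot.grab_frame("wrist"); cv2.imwrite("pics/w5.png",im[:,:,::-1]); p=T[:3,3]; print(T[:3,3],bot.observe()["force"],bot.observe()["grip_width"])
X=cloud("wrist",np.ones(d.shape,bool),d,T)
c=im.astype(int)[d>0][:, :] if False else im[np.nonzero(d>0)].astype(int)
o=(c[:,0]>1.6*c[:,2])&(c[:,0]>c[:,1]*1.3)&(np.hypot(X[:,0]-p[0],X[:,1]-p[1])<.06)&(X[:,2]>p[2]-.02)
P=X[o]; print(len(P),np.median(P,0),np.percentile(P,[1,99],axis=0))
A=np.c_[P[:,:2]-p[:2],np.ones(len(P))]; k=abs(P[:,2]-np.median(P[:,2]))<.004
print("plane",np.linalg.lstsq(A[k],P[k,2],rcond=None)[0], cv2.minEnclosingCircle(P[k][:,:2].astype(np.float32)))
E
```

```text
[ 0.57560801 -0.05857326  0.16587189] [-0.91541181  0.17412191 -0.72984504] 0.023563262865283142
24369 [ 0.59416248 -0.05995906  0.16084315] [[ 0.53176441 -0.10454496  0.14999579]
 [ 0.62311618 -0.01428319  0.19060273]]
plane [-0.00415563 -0.00036437  0.16086391] ((0.5752525329589844, -0.05948888137936592), 0.048877131193876266)
```

View pics/w5.png

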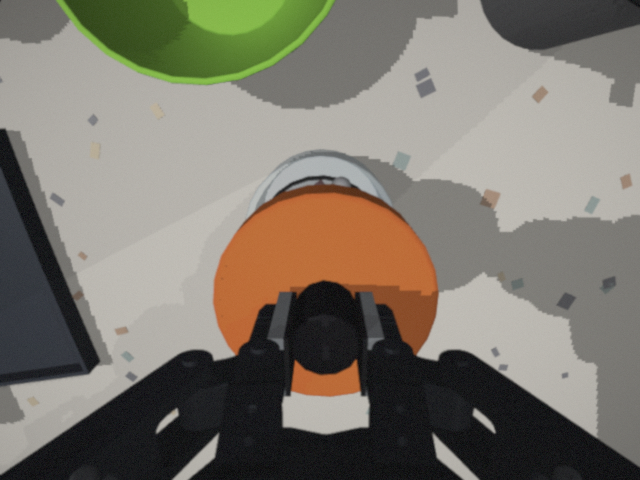

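The lid hangs level in the fingers (knob at (325,327)), about 2 mm off the jar's axis in y. I'll correct that and come down to just above the balls.

>>> move_arm([
  [[0.05,-0.25,0],[0,0,0],10],
  [[0.05,-0.25,2],[0,0,0],10],
  [[0.05,-0.25,4],[0,0,0],10],
  [[0.05,-0.25,4.8],[0,0,0],10],
  [[0.05,-0.25,4.8],[0,0,0],10],
  [[0.05,-0.25,4.8],[0,0,0],10],
  [[0.05,-0.25,4.8],[0,0,0],10],
  [[0.05,-0.25,4.8],[0,0,0],10],
])

```text
clock: 16.2
position: [0.5768, -0.0549, 0.1183]
tool_rot: [-3.142, -0.001, -0.029]
force: [0.2, -0.2, -0.8]
grip_width: 0.0228
finger_force: 98.3
```

```bash
python3 - <<'E'
from h import *
T=tool(); im,d=bot.grab_frame("wrist"); p=T[:3,3]; print(T[:3,3],bot.observe()["force"],bot.observe()["grip_width"])
X=cloud("wrist",np.ones(d.shape,bool),d,T)
c=im[np.nonzero(d>0)].astype(int)
o=(c[:,0]>1.6*c[:,2])&(c[:,0]>c[:,1]*1.3)&(np.hypot(X[:,0]-p[0],X[:,1]-p[1])<.06)&(X[:,2]>p[2]-.02)
P=X[o]; A=np.c_[P[:,:2]-p[:2],np.ones(len(P))]; k=abs(P[:,2]-np.median(P[:,2]))<.004
print("plane",np.linalg.lstsq(A[k],P[k,2],rcond=None)[0], cv2.minEnclosingCircle(P[k][:,:2].astype(np.float32)))
E
```

```text
[ 0.57681642 -0.05493605  0.11828408] [-0.13359725 -0.18716768 -0.11373391] 0.022924018013197916
plane [-0.00297014  0.00019234  0.1132766 ] ((0.5761270523071289, -0.055906184017658234), 0.04897136986255646)
```

>>> move_arm([
  [[-0.05,0.05,0.2],[0,0,0],10],
  [[-0.05,0.05,0.4],[0,0,0],10],
  [[-0.05,0.05,0.5],[0,0,0],10],
  [[-0.05,0.05,0.6],[0,0,0],10],
  [[-0.05,0.05,0.7],[0,0,0],10],
  [[-0.05,0.05,0.8],[0,0,0],10],
  [[-0.05,0.05,0.8],[0,0,0],10],
])

```text
clock: 16.83
position: [0.5762, -0.0554, 0.1096]
tool_rot: [3.142, -0.001, -0.029]
force: [-0.2, -0.6, 2.8]
grip_width: 0.0233
finger_force: 98.8
```

>>> move_arm([
  [[0,0,0.1],[0,0,0],10],
  [[0,0,0.2],[0,0,0],10],
  [[0,0,0.3],[0,0,0],10],
  [[0,0,0.4],[0,0,0],10],
  [[0,0,0.5],[0,0,0],10],
  [[0,0,0.6],[0,0,0],10],
  [[0,0,0.7],[0,0,0],10],
  [[0,0,0.8],[0,0,0],10],
  [[0,0,0.8],[0,0,0],10],
])

```text
clock: 17.58
position: [0.5756, -0.0552, 0.101]
tool_rot: [3.142, 0.001, -0.029]
force: [0.2, -0.7, -2.3]
grip_width: 0.0233
finger_force: 98.2
```

>>> move_arm([
  [[0,0,0.1],[0,0,0],10],
  [[0,0,0.2],[0,0,0],10],
  [[0,0,0.3],[0,0,0],10],
  [[0,0,0.3],[0,0,0],10],
  [[0,0,0.3],[0,0,0],10],
])

```text
clock: 18.0
position: [0.5758, -0.0552, 0.0992]
tool_rot: [-3.141, -0.0, -0.029]
force: [-6.7, 1.2, 17.3]
grip_width: 0.0231
finger_force: 100.9
```

>>> move_arm([
  [[0,0,0.05],[0,0,0],10],
  [[0,0,0.05],[0,0,0],10],
  [[0,0,0.05],[0,0,0],10],
  [[0,0,0.05],[0,0,0],10],
  [[0,0,0.05],[0,0,0],10],
  [[0,0,0.05],[0,0,0],10],
])

```text
clock: 18.5
position: [0.5758, -0.0552, 0.0991]
tool_rot: [-3.141, -0.001, -0.029]
force: [-9.9, 2.7, 27.4]
grip_width: 0.0231
finger_force: 101.8
```

```bash
python3 - <<'E'
from h import *
T=tool(); im,d=bot.grab_frame("wrist"); p=T[:3,3]; print(T[:3,3],bot.observe()["force"],bot.observe()["grip_width"])
X=cloud("wrist",np.ones(d.shape,bool),d,T)
c=im[np.nonzero(d>0)].astype(int)
o=(c[:,0]>1.6*c[:,2])&(c[:,0]>c[:,1]*1.3)&(np.hypot(X[:,0]-p[0],X[:,1]-p[1])<.06)&(X[:,2]>p[2]-.02)
P=X[o]; A=np.c_[P[:,:2]-p[:2],np.ones(len(P))]; k=abs(P[:,2]-np.median(P[:,2]))<.004
print("plane",np.linalg.lstsq(A[k],P[k,2],rcond=None)[0], cv2.minEnclosingCircle(P[k][:,:2].astype(np.float32)))
for i in range(3): bot.grab_frame("side"); print(bot.observe()["force"])
E
```

```text
[ 0.57584195 -0.05524125  0.09914558] [-10.68020488   1.91812158  27.78346494] 0.023324394347826724
plane [-0.00263764 -0.00020559  0.09425453] ((0.575485110282898, -0.056034155189991), 0.048772796988487244)
[-9.98000357  2.17474182 28.18468671]
[-9.97321387  1.47458148 27.86596949]
[-10.27634322   2.39583795  27.30189416]
```

The lid sits home: its top is at 94.3 mm (origin about 72 mm), it is level and centred, and the push holds steady at about 28 N.

```bash
python3 -c "
from workcell import bot
print(bot.job_done())"
```

```text
the job is handed in; nothing more can be done
None
```

I put both cartons in the jar, clicked the lid fully home (level and centred), and handed the job in at about 19 s with the fingers still gripping the knob and pressing down at about 28 N; the verdict was not shown.

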